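# Close the brew shop's sample pail

### The arm

A 6-joint arm with a two-finger parallel gripper is mounted at the origin on the work surface. World frame = base frame: x ahead of the robot, y to its left, z up, the work surface at z = 0. Lengths are in mm, angles in rad, forces in N, time in s.
With the tool pointing down it reaches from about 325 to 900 mm from the base axis. Payload 6.1 kg.
Tool frame: the origin (TCP) lies between the finger pads; the fingertips stand 8 mm ahead of it and the grasp point (between the pads) lies 11 mm behind it; z points along the fingers, y is the line along which they close (so a half turn about z gives the same grasp; the last joint's range is limited). The gripper opens to 85 mm and grips with 20 to 120 N. Pads are 22 mm wide; open, the fingers measure 114 mm over their backs; the gripper's body (76 mm by 85 mm) begins 54 mm behind the grasp point. The pads swing forward as they close: fully open they stand 13 mm farther back than shut.
Start: joints at [-1.372, 0.22, 1.526, -0, 1.395, -0.126], TCP at [199.442, -592.316, 239.3] pointing down, gripper open.
Joint ranges: [-2.98, 2.98], [-0.91, 2.08], [0.09, 2.57], [-1.24, 4.39], [0.2, 2.65], [-2.68, 2.68]. Speed limits (rad/s): [2.57, 2.57, 3.01, 3.14, 3.14, 3.14].

### API

Orientations are given as [roll, pitch, yaw] about the fixed x, y, z axes, in that order (R = Rz(yaw) Ry(pitch) Rx(roll)).
In Python, from workcell import status, imaging, manip, finder gives the robot as it stands.
- The arm moves only by the shell command python3 -m pendant 'ROWS' [OPENING] [FORCE]. ROWS is JSON, a list of rows, each a list of 2 entries, a list of its own where there are three numbers: the shift along the tool's x, y, z in mm, then the turn, a rotation vector about the tool's x, y, z in rad. A call has 1 to 8 rows; each row is the pose to reach, as a shift and turn from the pose commanded when the call began, along the tool's axes at that moment; what a row does not reach only later rows make up. A row lasts 1/10 s, in which the tool goes at most 50 mm and 8.59 degrees, less where a joint would pass 70% of its speed; a pose out of reach is approached as far as the arm can. A call with a gripper value outside its range is refused whole. OPENING is the closure, from -1 (fully open) to 1 (shut), set as the call begins (- or left out, the last holds). The fingers move at their own pace and stop on an object; FORCE is the grip in N (left out, the last holds). Time passes only in rows, so rows that repeat a pose let the fingers close. It gives the time, the measured TCP pose, the force, the opening and the grip force at its end, in the units of the state.
- status.sense(): the state, without advancing time (a new reading comes with each control period).
- imaging.get_image(name): name is "scene" or "side" or "wrist"; returns the picture (400x640x3 uint8, red, green, blue); there is no depth.
- imaging.camera_info(name): a dict with "fx", "fy", "cx", "cy" (pixels), "R" (3x3) and "t" (3): a world point X has camera coordinates R X + t. Camera axes: x right, y down, z forward; pixel columns grow to the right and rows downward; lengths in mm; the calibration is good to about 2 mm. The wrist camera is an equidistant fisheye: a pixel r from the principal point sees the ray r / f radians off the axis. A picture is of the moment at which its call begins: read the wrist's pose just before it. camera_info takes no time and is no camera call; for the wrist camera it gives the pose at the moment of the call.
- manip.finish_job(): hands the job in; it is judged then, once.
Trained networks look in the newest picture that a camera, given by its name, has taken for a name from the list of things; names that differ only in an ending like _2 or _b are one class to them, and where a whole thing is asked for, a point or a joint stands for the part that bears it (a point fixed in the world has none). Each returns a list of dicts, best first, with "confidence" (0 to 1); they miss things now and then, are a little off and sometimes report something else, mostly with a low value. They report only what shows in the picture. A call takes as long as a camera call. They do not tell look-alikes from the thing itself.
- finder.find_in(camera, label): "at" ([column, row] as shares, 0 to 1, of the picture: columns of its width, rows of its height, amid what is visible of it).
- finder.pinpoint(camera, label): "at" ([column, row] as shares, 0 to 1, of the picture: columns of its width, rows of its height: a listed point, or the origin of a listed thing).
The state is a dict: "time_s": time; "qpos": joint angles; "joint_velocities": joint speeds; "joint_efforts": joint torques, N m; "position": TCP position; "tool_rot": TCP orientation; "contact_force": force on the tool from outside, world axes, zero at the start; "ft_torque": the same for the moment, N m; "opening": opening from 0.0 (shut) to 1.0 (fully open); "grip_force": force on a finger pad.
Only numpy, scipy, OpenCV 4.12 (cv2) and the standard library are available. Lean on these libraries where they do the work, as an engineer would, in place of code of your own. Each camera call takes 0.05 s, during which the arm holds its last target. There are 200 camera calls.

### The job

The tall amber bottle in the small white pail sticks up past the fill line, so the lid cannot close. Take that bottle out and stand it upright in the blue tray, then put the wide white lid with the red knob on the pail so that it sits level and fully home. Set both down rather than dropping them, and let go.

Things in the scene. Friction and masses are not known exactly. Their poses are not given: they have to be found in the camera images.
- pail: Small round white pail, open top, red fill line 74 mm up; fixed. Outer diameter 128 mm (133 at the rolled rim), inner 120, height 90, floor 4 thick. Also holds a black bung (40 mm high) and a short amber vial (58 mm high), both below the line; they may stay. Origin: centre of its underside; z up; any yaw.
- tall_bottle: Amber bottle, yellow cap, 150 mm tall, about 180 g. Stands upright on the pail's floor, off its centre, 64 mm above the rim. Body 40 mm in diameter up to 92 mm, tapering to 24 at 110 mm; from 110 to 150 mm the straight cap, 26 mm in diameter: grip there. Origin: centre of its underside; z up through the cap. Yaw is of no matter.
- lid: Round white lid, red knob up, loose on the table, about 120 g. Origin: centre of the plug's underside; z up. Plug 100 mm in diameter, 0 to 10 mm up (88 at the bottom); plate 156 in diameter, 10 to 16 mm (red edge bead to 18); knob central, 26 in diameter, 20 to 54 mm. Plug has 10 mm play in the pail; fully home, origin is 80 mm above the pail's. The small blue lid is not wanted.
- tray: Shallow open blue tray, fixed, 130 mm along x, 200 mm along y, 22 mm high, walls and floor 4 mm thick. Origin: centre of its underside; z up. A short amber vial with white cap (36 mm in diameter, 58 mm high) stands in it about 65 mm from the centre towards +y; the middle and the -y half are free.
Things that resemble listed ones, but are neither listed nor needed, are in the scene too. Leave any black or green look-alike of the lid alone.

How it is judged:
By the outcome, as a careful person would: the job done as asked, in the order asked, and still so for the second after the job is handed in, with the robot touching nothing.
It also fails if it takes over 69 s, if anything falls off the work surface, if the arm or the gripper's body presses on something with over 40 N, if the wrist force passes 120 N, or if a joint passes its speed limit or range.

## Working session

There is one attempt and no reset: what is moved stays moved. The work goes in short steps, Python scripts to look and compute and a shell command to move; the robot and the scene stay as the last step left them, time stands still between calls to the robot, and variables do not carry over. Pictures are saved under pics/ and viewed, at most 10 in all, crops included, and the job is handed in when it is done.

```bash
mkdir -p pics
cat > h.py <<'E'
import numpy as np, cv2
from workcell import status, imaging, manip, finder
def ray(cam,at,info=None):
    i=info or imaging.camera_info(cam); u,v=at[0]*640,at[1]*400
    x,y=(u-i['cx'])/i['fx'],(v-i['cy'])/i['fy']
    if cam=='wrist':
        r=np.hypot(x,y); d=np.array([x/r*np.sin(r),y/r*np.sin(r),np.cos(r)]) if r>1e-9 else np.array([0,0,1.])
    else: d=np.array([x,y,1.])
    R=np.array(i['R']);t=np.array(i['t'])
    return -R.T@t, R.T@d
def onz(cam,at,z,info=None):
    c,d=ray(cam,at,info); return c+d*(z-c[2])/d[2]
def proj(cam,X):
    i=imaging.camera_info(cam); p=np.array(i['R'])@np.array(X)+np.array(i['t'])
    return i['fx']*p[0]/p[2]+i['cx'], i['fy']*p[1]/p[2]+i['cy']
def save(cam,name):
    im=imaging.get_image(cam); cv2.imwrite(f'pics/{name}.png',im[:,:,::-1]); return im
np.set_printoptions(precision=1,suppress=True)
E
python3 - <<'E'
from h import *
s=status.sense(); print(s['position'],s['tool_rot'],s['time_s'],s['opening'])
a=save('scene','a');b=save('side','b')
cv2.imwrite('pics/ab.png',cv2.resize(np.vstack([a,b]),(640,800))[:,:,::-1])
Z=dict(pail=0,tall_bottle=4,lid=0,tray=0)
for c in ('scene','side'):
    for l in Z:
        for f in finder.pinpoint(c,l)[:4]:
            print(c,l,round(f['confidence'],2),np.array(f['at'])*[640,400],onz(c,f['at'],Z[l]))
print(status.sense()['time_s'])
E
```

```text
[ 199.3 -591.7  238.2] [-3.1 -0.   0.3] 0.0 1.0022341913469721
scene pail 0.98 [357.6 256. ] [581.6  27.9   0. ]
scene lid 0.78 [241.6 167.8] [ 278.3 -288.8    0. ]
scene lid 0.62 [234.6 223.7] [ 512.5 -247.4    0. ]
scene lid 0.61 [141.5 207.8] [ 484.7 -474.2    0. ]
scene tray 0.84 [471.1 248. ] [522.7 262.7   0. ]
side pail 0.72 [250.5 220.1] [578.6  33.2   0. ]
side tall_bottle 0.85 [254.  213.7] [583.8   8.2   4. ]
side lid 0.88 [361.7 154.2] [ 478.5 -473.8    0. ]
side lid 0.84 [407.3 194.5] [ 265.9 -282.5    0. ]
side lid 0.68 [320.5 178.8] [ 521.1 -254.4    0. ]
side tray 0.69 [213.9 274.9] [528.1 255.4   0. ]
0.5
```

View pics/a.png

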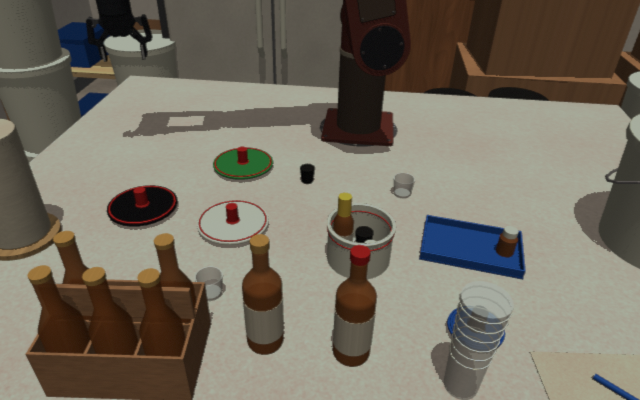

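View pics/b.png

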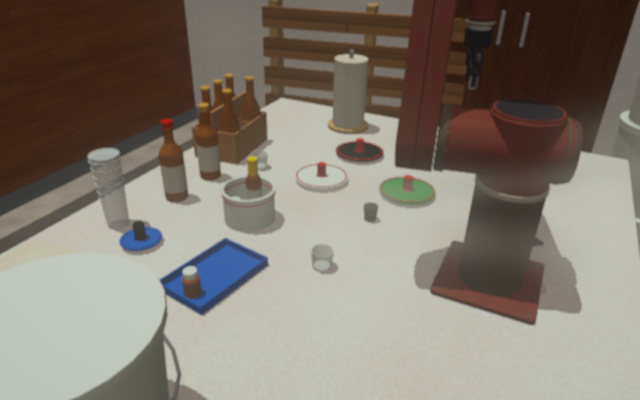

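White lid with a red knob is at scene (233,222) and side (321,178). Its look-alikes are green at scene (243,162), black at (142,205) and small blue at (475,327). The wanted bottle has its yellow cap at scene (345,203) and side (253,165), inside the white pail. Its look-alikes are the big bottles at (263,295) and (354,310), the four in the crate, and the short vial in the tray. I'll check the choice in a close crop and triangulate the cap and the knob.

```bash
cat >> h.py <<'E'
def tri(a,b):
    A=np.zeros((3,3));y=np.zeros(3)
    for c,d in (a,b):
        d=d/np.linalg.norm(d);P=np.eye(3)-np.outer(d,d);A+=P;y+=P@c
    return np.linalg.solve(A,y)
E
python3 - <<'E'
from h import *
im={c:cv2.imread(f'pics/{n}.png') for c,n in (('scene','a'),('side','b'))}
def seg(c,box,col):
    x0,y0,x1,y1=box; h=cv2.cvtColor(im[c],cv2.COLOR_BGR2HSV)
    m=cv2.inRange(h,(20,130,70),(35,255,255)) if col=='y' else cv2.inRange(h,(172,120,60),(180,255,255))|cv2.inRange(h,(0,150,60),(5,255,255))
    ys,xs=np.nonzero(m[y0:y1,x0:x1]); print(c,col,len(xs),xs.min()+x0,xs.max()+x0,ys.min()+y0,ys.max()+y0)
    return ray(c,[(xs.mean()+x0+.5)/640,(ys.mean()+y0+.5)/400])
print('cap',tri(seg('scene',(330,185,360,225),'y'),seg('side',(240,150,265,180),'y')))
print('knob',tri(seg('scene',(224,200,241,222),'r'),seg('side',(314,161,329,176),'r')))
s=cv2.resize(im['scene'][140:290,180:410],None,fx=2.4,fy=2.4,interpolation=2)
cv2.imwrite('pics/c.png',s)
E
```

```text
scene y 278 338 351 193 216
side y 139 247 256 157 174
cap [591.2  -5.4 132.9]
scene r 187 226 238 203 221
side r 10 319 323 163 165
knob [ 521.  -250.6   42.2]
```

View pics/c.png

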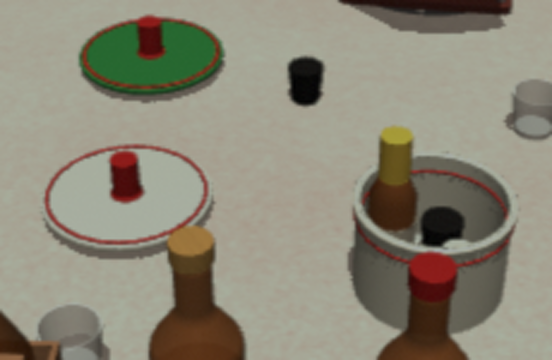

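The crop confirms the yellow-capped amber bottle standing at the pail's left rear wall, and the white lid with red knob and red edge at crop (125,190). Next I'll work out the first moves.

```bash
cat >> h.py <<'E'
from scipy.spatial.transform import Rotation as Ro
def go(X,yaw=None):
    s=status.sense(); R=Ro.from_euler('xyz',s['tool_rot']); p=np.array(s['position'])
    T=Ro.from_euler('xyz',[np.pi,0,s['tool_rot'][2] if yaw is None else yaw])
    print('pos',p,'rot',np.round(s['tool_rot'],3),'t',s['time_s'],'open',round(s['opening'],2),'F',np.array(s['contact_force']))
    print('shift',R.inv().apply(np.array(X)-p),'turn',np.round((R.inv()*T).as_rotvec(),3))
E
python3 -c "
from h import *
go([591,-5,240])"
```

```text
pos [ 199.4 -592.3  239.3] rot [-3.1 -0.   0.3] t 0.5 open 1.0 F [-0.   0.6  0.2]
shift [ 558.5 -431.6   -0.7] turn [-0. -0.  0.]
```

```bash
python3 -m pendant '[[[39,-30,0],[0,0,0]],[[78,-60,0],[0,0,0]],[[117,-90,0],[0,0,0]],[[156,-120,0],[0,0,0]],[[195,-150,0],[0,0,0]],[[234,-180,0],[0,0,0]],[[273,-210,0],[0,0,0]],[[310,-240,0],[0,0,0]]]' -1 40; python3 -m pendant '[[[39,-30,0],[0,0,0]],[[78,-60,0],[0,0,0]],[[117,-90,0],[0,0,0]],[[156,-120,0],[0,0,0]],[[195,-150,0],[0,0,0]],[[230,-180,0],[0,0,0]],[[248,-191,0],[0,0,0]],[[248,-191,0],[0,0,0]]]'
python3 - <<'E'
from h import *
go([591,-5,240])
i=imaging.camera_info('wrist'); save('wrist','w1')
for l in('tall_bottle','pail'):
    for f in finder.pinpoint('wrist',l)[:3]:
        print(l,round(f['confidence'],2),np.array(f['at'])*[640,400],onz('wrist',f['at'],4 if l!='pail' else 0,i))
im=cv2.imread('pics/w1.png');m=cv2.inRange(cv2.cvtColor(im,cv2.COLOR_BGR2HSV),(20,130,70),(35,255,255))
n,_,st,ce=cv2.connectedComponentsWithStats(m)
for k in range(1,n):
    if st[k,4]>60: print(st[k],ce[k],onz('wrist',ce[k]/[640,400],150,i))
E
```

```text
time_s: 1.3
position: [417.6, -264.2, 239.7]
tool_rot: [3.141, -0.001, 0.325]
contact_force: [0.5, 0.1, 0.9]
opening: 1.001
grip_force: 0.0
time_s: 2.1
position: [591.9, -3.0, 239.2]
tool_rot: [-3.141, -0.001, 0.329]
contact_force: [-1.4, -0.3, -0.6]
opening: 1.0
grip_force: 0.0
pos [591.9  -3.  239.2] rot [-3.1 -0.   0.3] t 2.1 open 1.0 F [-1.4 -0.3 -0.6]
shift [-1.4  1.6 -0.8] turn [-0. -0.  0.]
tall_bottle 0.91 [316.4 168.2] [592.5  -8.    4. ]
pail 0.75 [285.2 163. ] [585.6  30.2   0. ]
[574   0  20  13 173] [585.    4.5] [ 872.9 -186.4  150. ]
[299 189  34  37 855] [315.6 209.2] [592.2  -5.1 150. ]
```

View pics/w1.png

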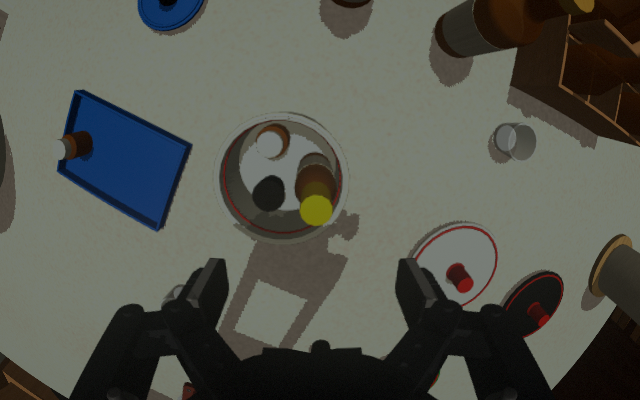

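The wrist view shows the yellow cap at (315,209), between the fingers, with the bung and vial farther away at (270,193) and (270,142). I'll descend and grip.

```bash
python3 -m pendant '[[[-1,3,40],[0,0,0]],[[-1,3,80],[0,0,0]],[[-1,3,105],[0,0,0]],[[-1,3,114],[0,0,0]],[[-1,3,114],[0,0,0]]]'; python3 -m pendant '[[[0,0,0],[0,0,0]],[[0,0,0],[0,0,0]],[[0,0,0],[0,0,0]],[[0,0,0],[0,0,0]],[[0,0,0],[0,0,0]],[[0,0,0],[0,0,0]],[[0,0,0],[0,0,0]],[[0,0,0],[0,0,0]]]' 1 40
```

```text
time_s: 2.75
position: [589.5, -9.9, 124.2]
tool_rot: [-3.141, 0.002, 0.323]
contact_force: [0.3, -0.9, -0.4]
opening: 1.002
grip_force: 0.0
time_s: 3.55
position: [591.4, -8.5, 126.4]
tool_rot: [3.142, -0.002, 0.325]
contact_force: [-0.7, 2.2, 6.1]
opening: 0.295
grip_force: 39.2
```

```bash
python3 -m pendant '[[[0,0,-15],[0,0,0]],[[0,0,-45],[0,0,0]],[[0,0,-75],[0,0,0]],[[0,0,-105],[0,0,0]],[[0,0,-125],[0,0,0]],[[0,0,-125],[0,0,0]]]' 1 60;  python3 -m pendant '[[[1,-20,0],[0,0,0]],[[4,-55,0],[0,0,0]],[[7,-95,0],[0,0,0]],[[9,-135,0],[0,0,0]],[[11,-175,0],[0,0,0]],[[13,-215,0],[0,0,0]],[[15,-241,0],[0,0,0]],[[15,-251,0],[0,0,0]]]'
python3 - <<'E'
from h import *
i=imaging.camera_info('wrist'); save('wrist','w2')
for c in('wrist',):
  for l in('tray','pail','lid'):
    for f in finder.pinpoint(c,l)[:4]:
        print(l,round(f['confidence'],2),np.array(f['at'])*[640,400],onz(c,f['at'],0,i))
go([525,235,246])
E
```

```text
time_s: 4.15
position: [592.6, -9.4, 254.8]
tool_rot: [3.138, -0.006, 0.325]
contact_force: [0.3, 0.9, -1.7]
opening: 0.287
grip_force: 59.0
time_s: 4.95
position: [523.1, 235.8, 248.6]
tool_rot: [-3.141, 0.003, 0.328]
contact_force: [-0.2, -0.1, -2.3]
opening: 0.29
grip_force: 59.1
tray 0.98 [297.1 157. ] [526.2 257.1   0. ]
pail 0.7 [468.4 172.6] [585.9  28.5   0. ]
lid 0.69 [561.2 257.8] [ 519.9 -257.     0. ]
lid 0.69 [503.4 355.2] [ 277.7 -279.9    0. ]
lid 0.59 [596.6 289.6] [ 482.5 -464.5    0. ]
pos [524.8 232.8 249.5] rot [3.1 0.  0.3] t 5.15 open 0.29 F [-0.9 -0.2 -1.7]
shift [ 0.9 -2.1  3.5] turn [0. 0. 0.]
```

View pics/w2.png

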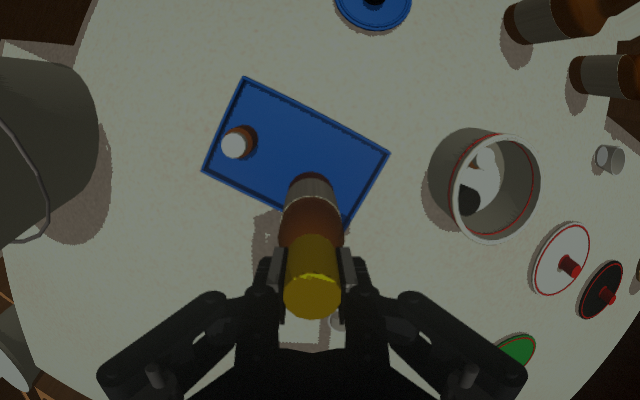

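The wrist view shows the bottle hanging upright in the grip over the tray's free half, with the vial clear of it at (238,143). I'll lower it.

```bash
python3 -m pendant '[[[0,0,30],[0,0,0]],[[0,0,65],[0,0,0]],[[0,0,95],[0,0,0]],[[0,0,112],[0,0,0]],[[0,0,118],[0,0,0]],[[0,0,121],[0,0,0]],[[0,0,121],[0,0,0]]]'; python3 -m pendant '[[[0,0,1],[0,0,0]],[[0,0,2],[0,0,0]],[[0,0,3],[0,0,0]],[[0,0,3],[0,0,0]]]'
```

```text
time_s: 5.85
position: [525.7, 233.2, 130.0]
tool_rot: [3.141, -0.001, 0.324]
contact_force: [0.0, 0.2, -0.7]
opening: 0.284
grip_force: 59.2
time_s: 6.25
position: [524.9, 233.8, 126.6]
tool_rot: [3.142, -0.0, 0.325]
contact_force: [-0.0, 0.8, -0.2]
opening: 0.287
grip_force: 59.2
```

```bash
python3 -m pendant '[[[0,0,0.5],[0,0,0]],[[0,0,1],[0,0,0]],[[0,0,1],[0,0,0]],[[0,0,1],[0,0,0]]]'; python3 -m pendant '[[[0,0,0.5],[0,0,0]],[[0,0,1],[0,0,0]],[[0,0,1],[0,0,0]],[[0,0,1],[0,0,0]]]'
```

```text
time_s: 6.65
position: [525.4, 234.0, 126.5]
tool_rot: [-3.142, -0.001, 0.325]
contact_force: [-1.5, 1.0, 4.9]
opening: 0.287
grip_force: 59.9
time_s: 7.05
position: [525.8, 234.1, 126.5]
tool_rot: [3.142, -0.002, 0.325]
contact_force: [-3.5, -0.9, 9.9]
opening: 0.291
grip_force: 60.4
```

```bash
python3 -m pendant '[[[0,0,-1],[0,0,0]],[[0,0,-1],[0,0,0]]]'; python3 -m pendant '[[[0,0,0],[0,0,0]],[[0,0,0],[0,0,0]],[[0,0,0],[0,0,0]],[[0,0,0],[0,0,0]],[[0,0,0],[0,0,0]],[[0,0,0],[0,0,0]],[[0,0,0],[0,0,0]]]' -1; python3 -m pendant '[[[0,0,-20],[0,0,0]],[[0,0,-50],[0,0,0]],[[0,0,-90],[0,0,0]],[[0,0,-115],[0,0,0]],[[0,0,-115],[0,0,0]]]'
python3 - <<'E'
from h import *
i=imaging.camera_info('wrist'); save('wrist','w3')
print([ (f['confidence'],onz('wrist',f['at'],4,i)) for f in finder.pinpoint('wrist','tall_bottle')])
go([520,-251,235])
E
```

```text
time_s: 7.25
position: [525.4, 234.0, 126.5]
tool_rot: [-3.142, -0.002, 0.325]
contact_force: [-2.1, 0.3, 5.9]
opening: 0.288
grip_force: 60.0
time_s: 7.95
position: [524.8, 233.7, 125.3]
tool_rot: [-3.142, 0.0, 0.325]
contact_force: [-0.4, 0.2, 0.2]
opening: 1.002
grip_force: 0.0
time_s: 8.45
position: [527.4, 234.5, 245.7]
tool_rot: [3.141, -0.009, 0.325]
contact_force: [1.3, 0.4, -0.8]
opening: 1.0
grip_force: 0.0
[]
pos [525.1 233.8 240.7] rot [ 3.1 -0.   0.3] t 8.55 open 1.0 F [ 0.5  0.6 -0.7]
shift [-159.6  457.8    5.5] turn [ 0. -0. -0.]
```

View pics/w3.png

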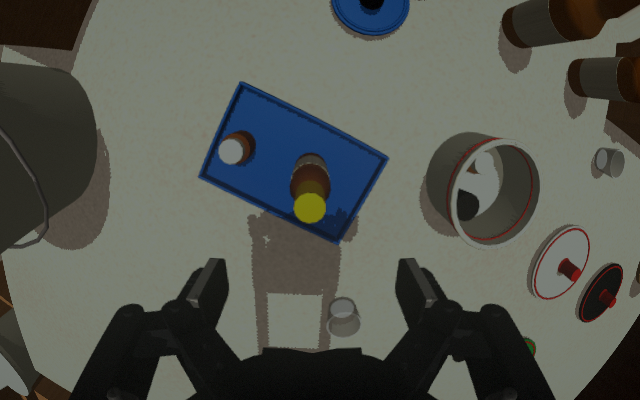

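The bottle stands upright in the tray, with its cap at (310,208). Next is the lid.

```bash
python3 -m pendant '[[[-10,28,0],[0,0,0]],[[-26,74,0],[0,0,0]],[[-42,120,0],[0,0,0]],[[-58,166,0],[0,0,0]],[[-74,212,0],[0,0,0]],[[-90,258,0],[0,0,0]],[[-106,304,0],[0,0,0]],[[-122,350,0],[0,0,0]]]'; python3 -m pendant '[[[-16,46,0],[0,0,0]],[[-32,92,0],[0,0,0]],[[-38,108,20],[0,0,0]],[[-38,108,50],[0,0,0]],[[-38,108,80],[0,0,0]],[[-38,108,80],[0,0,0]],[[-38,108,80],[0,0,0]]]'
python3 - <<'E'
from h import *
i=imaging.camera_info('wrist'); im=save('wrist','w4')
for f in finder.pinpoint('wrist','lid')[:3]: print(f['confidence'],np.array(f['at'])*[640,400],onz('wrist',f['at'],0,i))
hs=cv2.cvtColor(im,cv2.COLOR_RGB2HSV)
m=cv2.inRange(hs,(172,120,60),(180,255,255))|cv2.inRange(hs,(0,120,60),(5,255,255))
n,lab,st,ce=cv2.connectedComponentsWithStats(m)
for k in range(1,n):
    if st[k,4]>60: print(st[k],ce[k],onz('wrist',ce[k]/[640,400],50,i))
go([520,-251,160])
E
```

```text
time_s: 9.35
position: [519.5, -138.4, 238.2]
tool_rot: [-3.139, 0.002, 0.325]
contact_force: [1.2, 0.0, -0.1]
opening: 0.999
grip_force: 0.0
time_s: 10.05
position: [518.4, -250.7, 158.8]
tool_rot: [-3.139, 0.002, 0.325]
contact_force: [0.3, 0.4, 0.2]
opening: 0.999
grip_force: 0.0
0.89 [278.5 355.8] [ 277.4 -283.     0. ]
0.8 [309.9 180. ] [ 521.1 -246.5    0. ]
0.62 [474.  267.4] [ 482.9 -470.     0. ]
[89  0  8 42 62] [93.5 17.1] [622.6  -2.8  50. ]
[ 12  41  32  73 146] [20.7 85.3] [542.3  93.7  50. ]
[ 235  108  155  149 1471] [311.1 176.1] [ 537.3 -242.6   50. ]
[296 172  32  20 162] [311.7 179.1] [ 535.1 -243.8   50. ]
[296 184  31  30 728] [311.  198.9] [ 518.9 -248.7   50. ]
[426 211 104  94 628] [486.1 241.5] [ 532.  -425.7   50. ]
[469 259  22  16 105] [478.3 264.4] [ 506.7 -431.2   50. ]
[485 277  20  21 286] [494.6 286.8] [ 487.1 -469.9   50. ]
[229 328  58  19 111] [255.2 333.3] [ 357.5 -240.2   50. ]
[288 331  40  19  64] [310.2 339.3] [ 369.7 -297.6   50. ]
[ 62 348  26  23 160] [ 75.1 357.8] [152.   19.2  50. ]
pos [ 520.1 -251.6  161.6] rot [ 3.1 -0.   0.3] t 10.15 open 1.0 F [ 0.5 -0.6 -0.1]
shift [ 0.1 -0.6  1.6] turn [ 0. -0. -0.]
```

View pics/w4.png

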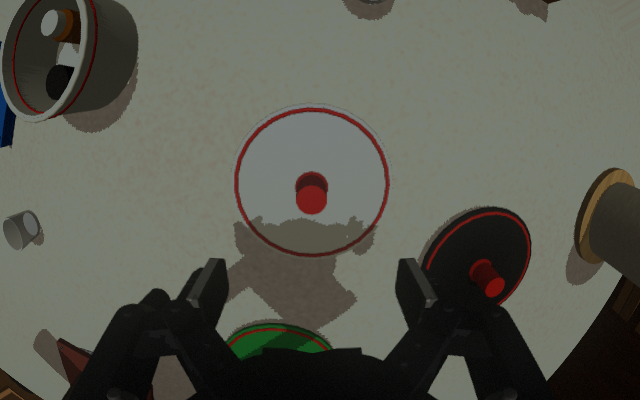

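The wrist view shows the white lid's knob at (311,199), between the fingers. The black lid at (475,260) and the green one at (280,340) stay clear. I'll descend and grip.

```bash
python3 -m pendant '[[[1,-2,40],[0,0,0]],[[1,-2,80],[0,0,0]],[[1,-2,110],[0,0,0]],[[1,-2,120],[0,0,0]],[[1,-2,124],[0,0,0]],[[1,-2,124],[0,0,0]]]'; python3 -m pendant '[[[0,0,0],[0,0,0]],[[0,0,0],[0,0,0]],[[0,0,0],[0,0,0]],[[0,0,0],[0,0,0]],[[0,0,0],[0,0,0]],[[0,0,0],[0,0,0]],[[0,0,0],[0,0,0]],[[0,0,0],[0,0,0]]]' 1 60
```

```text
time_s: 10.75
position: [520.9, -249.8, 38.0]
tool_rot: [3.14, -0.002, 0.325]
contact_force: [1.1, -0.1, -0.6]
opening: 1.003
grip_force: 0.0
time_s: 11.55
position: [520.2, -249.5, 37.2]
tool_rot: [3.141, -0.001, 0.325]
contact_force: [-0.1, -0.1, 6.1]
opening: 0.274
grip_force: 59.0
```

```bash
python3 -m pendant '[[[0,0,-10],[0,0,0]],[[0,0,-35],[0,0,0]],[[0,0,-65],[0,0,0]],[[0,0,-95],[0,0,0]],[[0,0,-120],[0,0,0]],[[0,0,-130],[0,0,0]],[[0,0,-130],[0,0,0]]]'; python3 -m pendant '[[[10,-17,0],[0,0,0]],[[32,-53,0],[0,0,0]],[[56,-92,0],[0,0,0]],[[80,-132,0],[0,0,0]],[[104,-171,0],[0,0,0]],[[128,-211,0],[0,0,0]],[[142,-234,0],[0,0,0]],[[148,-244,0],[0,0,0]]]'
python3 - <<'E'
from h import *
a=save('scene','s5');b=save('side','b5')
for c in('scene','side'):
  for l in('lid','pail','tall_bottle'):
    for f in finder.pinpoint(c,l)[:4]: print(c,l,round(f['confidence'],2),np.array(f['at'])*[640,400],onz(c,f['at'],130 if l=='lid' else (0 if l=='pail' else 4)))
go([583,29.5,167])
p=np.hstack([cv2.resize(x,None,fx=2.4,fy=2.4) for x in (a[130:290,280:440],b[130:290,170:330])])
cv2.imwrite('pics/c5.png',p[:,:,::-1])
E
```

```text
time_s: 12.25
position: [520.5, -249.7, 167.9]
tool_rot: [3.139, -0.002, 0.325]
contact_force: [0.8, -0.1, -0.6]
opening: 0.275
grip_force: 58.9
time_s: 13.05
position: [580.9, 32.1, 163.9]
tool_rot: [-3.14, 0.003, 0.328]
contact_force: [0.1, -0.7, -2.1]
opening: 0.273
grip_force: 59.1
scene lid 0.91 [142.8 206. ] [ 646.3 -379.   130. ]
scene lid 0.8 [365.5 201.7] [572.   33.7 130. ]
scene lid 0.62 [245.9 166.3] [ 478.3 -221.8  130. ]
scene pail 0.97 [353.5 255.7] [581.8  19.4   0. ]
scene tall_bottle 0.8 [459.2 250.7] [539.9 235.6   4. ]
scene tall_bottle 0.55 [468.9 250.8] [537.4 255.6   4. ]
side lid 0.97 [359.7 153.2] [ 386.8 -207.4  130. ]
side lid 0.64 [406.4 194.5] [210.  -48.9 130. ]
side pail 0.78 [249.7 216.4] [590.1  19.    0. ]
side tall_bottle 0.95 [220.8 271.9] [517.8 244.2   4. ]
pos [581.9  27.9 166.1] rot [3.1 0.  0.3] t 13.45 open 0.28 F [-0.4 -0.8 -1.1]
shift [ 1.5 -1.2 -0.9] turn [0. 0. 0.]
```

View pics/c5.png

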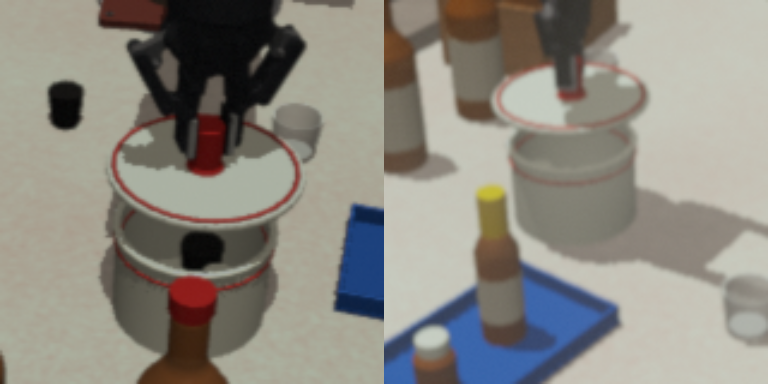

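The views show the lid level above the pail, and the bottle standing upright in the tray. I'll refine the pail centre from the rim outlines already photographed.

Run:
```python
from h import *
from scipy.optimize import least_squares
a=np.linspace(0,2*np.pi,200)
circ=lambda c:np.c_[c[0]+66.5*np.cos(a),c[1]+66.5*np.sin(a),np.full(200,88.)]
def ext(cam,c):
    p=np.array([proj(cam,X) for X in circ(c)]); return p[:,0].min(),p[:,0].max()
for c in([583,30],[583,25],[578,30]): print(c,ext('scene',c),ext('side',c))
# column extents of the rim, measured at the widest rows
for n,r,x in(('a',range(205,232,3),(315,410)),('b',range(186,206,3),(210,290))):
    im=cv2.GaussianBlur(cv2.imread(f'pics/{n}.png',0),(3,3),0).astype(int)
    for y in r: print(n,y,*['%d:%d'%(k,g) for k,g in [(x[0]+j,d) for j,d in enumerate(np.diff(im[y,x[0]:x[1]]))] if abs(g)>7])
```

```text
[583, 30] (np.float64(327.4846899433565), np.float64(396.28945328325875)) (np.float64(220.33221723011866), np.float64(275.17523802059355))
[583, 25] (np.float64(324.9278147902817), np.float64(393.6716439668789)) (np.float64(221.5493010150044), np.float64(276.2028095557552))
[578, 30] (np.float64(327.7351549498158), np.float64(396.2507020546017)) (np.float64(222.03448150056533), np.float64(276.94055596274774))
a 205 336:-27 337:-40 338:-19 350:18 351:21
a 208 335:-9 336:-30 337:-37 338:-15 351:10 374:8 375:12 376:12 377:10
a 211 334:-14 335:-24 336:-28 337:-19 380:14 381:18 382:16 383:12
a 214 331:-15 332:-27 333:-24 334:-15 335:-13 336:-8 338:9 351:11 384:17 385:24 386:22 387:10
a 217 329:-15 330:-32 331:-28 332:-15 333:-13 334:-14 351:16 352:16 353:9 387:17 388:29 389:25 390:10
a 220 328:-12 329:-31 330:-33 331:-22 332:-16 333:-12 352:16 353:20 354:12 389:23 390:35 391:25
a 223 328:-17 329:-32 330:-33 331:-20 332:-11 333:-9 352:17 353:22 354:13 390:24 391:36 392:26
a 226 325:-11 327:12 329:-18 330:-37 331:-35 332:-22 333:-12 352:21 353:22 354:9 357:-11 358:-12 367:10 368:10 390:17 391:36 392:36 393:13
a 229 325:-19 326:-25 328:26 329:13 330:-11 331:-32 332:-39 333:-27 334:-10 351:11 352:21 353:14 354:-8 355:-26 356:-23 357:-8 370:15 371:20 372:16 373:8 389:10 390:32 391:37 392:20
b 186 222:-9 223:-21 224:-26 225:-18 226:-8 244:-9 245:-13 246:-8 260:12 261:12 270:13 271:22 272:20 273:8
b 189 222:-20 223:-30 224:-25 225:-11 261:9 270:14 271:22 272:16
b 192 222:-8 223:-21 224:-27 225:-18 268:12 269:13 272:-12 274:12 275:15 276:9
b 195 220:-14 221:-9 223:10 226:-13 227:-13 228:-12 229:-8 261:9 262:10 263:10 264:9 269:-12 270:-13 271:-12 273:19 274:25 275:15
b 198 220:-9 221:-21 222:-22 223:-11 225:12 226:12 227:9 238:-12 239:-17 240:-12 265:-8 266:-8 272:12 273:25 274:24 275:12
b 201 221:-15 222:-26 223:-23 224:-10 272:10 273:22 274:24 275:12
b 204 221:-11 222:-21 223:-20 224:-11 272:9 273:22 274:24 275:13
```

The pail centre is confirmed at (582.5, 29), directly under the tool. I'll lower the lid.

```bash
python3 -m pendant '[[[0,-1,15],[0,0,0]],[[0,-1,30],[0,0,0]],[[0,-1,36],[0,0,0]],[[0,-1,39],[0,0,0]],[[0,-1,42],[0,0,0]],[[0,-1,45],[0,0,0]],[[0,-1,47],[0,0,0]],[[0,-1,47],[0,0,0]]]'; python3 -m pendant '[[[0,0,1],[0,0,0]],[[0,0,2],[0,0,0]],[[0,0,2],[0,0,0]],[[0,0,2],[0,0,0]]]'
```

```text
time_s: 14.25
position: [581.8, 30.3, 119.3]
tool_rot: [3.142, 0.0, 0.325]
contact_force: [-0.5, -0.3, -0.8]
opening: 0.274
grip_force: 59.1
time_s: 14.65
position: [581.8, 30.2, 117.4]
tool_rot: [3.142, -0.0, 0.325]
contact_force: [0.6, -0.3, -0.3]
opening: 0.274
grip_force: 59.1
```

```bash
python3 -m pendant '[[[0,0,0.5],[0,0,0]],[[0,0,1],[0,0,0]],[[0,0,1],[0,0,0]],[[0,0,1],[0,0,0]]]'; python3 -m pendant '[[[0,0,0.5],[0,0,0]],[[0,0,1],[0,0,0]],[[0,0,1],[0,0,0]],[[0,0,1],[0,0,0]]]'
```

```text
time_s: 15.05
position: [581.9, 30.2, 117.2]
tool_rot: [3.141, -0.0, 0.325]
contact_force: [-3.7, -0.7, 5.8]
opening: 0.276
grip_force: 59.7
time_s: 15.45
position: [581.9, 30.2, 117.1]
tool_rot: [3.141, -0.0, 0.325]
contact_force: [-6.8, -0.3, 10.6]
opening: 0.275
grip_force: 60.2
```

```bash
python3 -m pendant '[[[0,0,-1],[0,0,0]],[[0,0,-1],[0,0,0]]]'; python3 -m pendant '[[[0,0,0],[0,0,0]],[[0,0,0],[0,0,0]],[[0,0,0],[0,0,0]],[[0,0,0],[0,0,0]],[[0,0,0],[0,0,0]],[[0,0,0],[0,0,0]],[[0,0,0],[0,0,0]]]' -1; python3 -m pendant '[[[0,0,-20],[0,0,0]],[[0,0,-50],[0,0,0]],[[0,0,-90],[0,0,0]],[[0,0,-120],[0,0,0]],[[0,0,-120],[0,0,0]],[[0,0,-120],[0,0,0]]]'
python3 - <<'E'
from h import *
a=save('scene','s6');b=save('side','b6')
p=np.hstack([cv2.resize(x,None,fx=2,fy=2) for x in (a[130:290,300:500],b[130:290,150:350])])
cv2.imwrite('pics/c6.png',p[:,:,::-1])
E
```

```text
time_s: 15.65
position: [582.0, 30.2, 117.2]
tool_rot: [3.141, -0.001, 0.325]
contact_force: [-3.5, -0.3, 6.8]
opening: 0.279
grip_force: 59.5
time_s: 16.35
position: [581.8, 30.3, 116.2]
tool_rot: [-3.142, 0.0, 0.325]
contact_force: [0.4, 0.6, -0.8]
opening: 1.001
grip_force: 0.0
time_s: 16.95
position: [582.2, 30.2, 237.2]
tool_rot: [3.141, -0.002, 0.325]
contact_force: [-0.0, -0.4, -0.6]
opening: 0.996
grip_force: 0.0
```

View pics/c6.png

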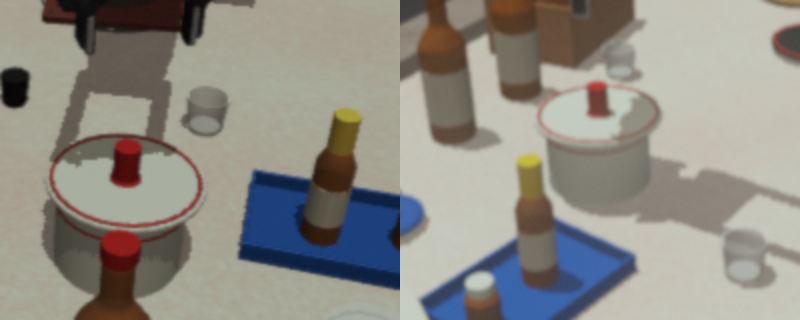

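Both views show the lid level and home on the pail, with the gripper clear. The bottle leans in the scene view, so I'll check that against perspective and then hand in.

Run:
```python
from h import *
for z in(4,154): print(z,[np.array(proj(c,[525.5,234,z])) for c in('scene','side')], [np.array(proj('scene',[525.5,234,z]))*2-[600,260], np.array(proj('side',[525.5,234,z]))*2-[300,260]+[400,0]])
```

```text
4 [array([457.6, 246.1]), array([220.7, 268.3])] [array([315.2, 232.3]), array([541.4, 276.5])]
154 [array([472. , 186.3]), array([214.8, 208.9])] [array([344. , 112.6]), array([529.6, 157.7])]
```

The projected axis of an upright bottle matches the picture, with its base at crop (315,232) and its top at (344,113). It is standing upright.

```bash
python3 -c "
from workcell import manip
print(manip.finish_job())"
```

```text
the job is handed in; nothing more can be done
None
```

The tall amber bottle stands upright in the blue tray, the white lid sits level and fully home on the pail, and the job is handed in at about 17 s with the gripper clear of everything.

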